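Unlock a gear housing by feel and take its keyhole cover off

TASK

The cover of the gear housing is locked: gently turn the T-key that stands in the lock back and forth until you feel it drop into the hidden slot, then turn it counterclockwise until the cover is free. Slide the cover towards the lock to the wide ends of its keyhole slots, lift it off the studs and stand it gently on its feet in the middle of the rubber mat. Leave the key sunk in the unlocked lock, and do not disturb the tin, the screwdriver, the ring or the carton around it.

Things in the scene. Friction and masses are not known exactly. Their poses are not given: they have to be found in the camera images.
- housing: grey cast gear housing fixed to the bench; spans x -75..75, y -115..95 mm, flat top at 86 mm. Origin on the bench, z up. The lock is at x 0, y -85 mm; the cover lies on the rest. Two fixed studs on the top at x -48 and 48, y 5 mm: shank 6 mm, head 13 mm wide, 6 to 10 mm above the top.
- lock_mouth (a point): centre of the lock's round bore (13 mm wide, 24 mm deep) at the housing's top face.
- slot (a point): centre of the top of the lock's hidden rotor, 62 mm above the bench (no angle is given). It has a slot 6.6 mm wide, 9 mm deep. At the start the slot lies within 20 degrees (0.35 rad) either side of the housing's x axis: it cannot be seen, only felt. The rotor keeps its angle by friction (0.06 N m); only the sunk key turns it.
- nose (a point): rotor axis at the height of its hidden nose, which blocks the cover's catch. With the sunk key the rotor turns counterclockwise (seen from above) to a stop at 1.25 rad from the housing's x axis, clockwise to -0.5 rad. The cover is free once the rotor is past 0.7 rad: turn the key's bar to about 1.1 to 1.2 rad counterclockwise of the housing's x axis.
- key: loose steel T-key, 74 mm long, upright in the lock. Origin: centre of the blade's tip, z up. From the tip: blade 11 mm wide (key x), 4 mm thick, 12 mm high; round 12 mm shank to 50 mm; then the T-bar, 36 mm long (key x), 10 mm thick (key y), 50 to 74 mm. Starts with the tip on the rotor, 62 mm above the bench, the bar 0.75 to 1.2 rad counterclockwise of the housing's x axis.
- key_grip (a point): centre of the key's T-bar, 62 mm above the tip: grasp across its 10 mm thickness. When the blade lines up with the slot (within about 0.1 to 0.2 rad; a half turn is the same) and is pressed lightly (3 to 5 N) the key drops 9 mm, tip 53 mm above the bench; else it stays up, rubbing on the rotor.
- cover: loose aluminium cover plate 130 mm (x) x 120 mm (y), 5 mm thick, 0.3 to 0.5 kg. Origin: under its middle, level with the bottoms of its feet; its underside is 35 mm above. At the start its axes are the housing's and its origin is at housing x 0, y 20, z 51 mm. Three feet 35 mm tall at x -34 and 34, y 50 mm, and at x 0, y -56 mm.
- cover_catch (a point): bottom of the foot nearest the lock, 10 mm (x) x 8 mm (y): the catch. Two keyhole slots along y at cover x -48 and 48 mm, 8 mm wide, have a 19 mm square wide end. Unlocked, the cover slides 20 mm towards the lock (housing -y) to centre the stud heads in the wide ends, with a hard stop 1 mm further; there it lifts straight up.
- cover_grip (a point): middle of the cover's handle bar, 73 mm above the cover's origin, at cover y 12 mm. The bar is 52 mm long (cover y), 14 mm thick (cover x) and 14 mm high, 26 mm clear of the plate: grasp it across x.
- mat: black rubber mat fixed on the bench, 220 mm (x) x 210 mm (y), 4 mm thick. Origin: centre of its underside.
- tin: bystander: small steel tin, 48 mm wide, 50 mm high, standing between the housing and the mat. Origin: centre of its underside; leave it alone.
- carton: bystander: open cardboard carton 160 x 200 x 70 mm. Origin: centre of its underside; leave it alone.
- hubring: bystander: aluminium ring 120 mm across, 35 mm high. Origin: centre of its underside; leave it alone.
- driver: bystander: screwdriver lying on the bench near the robot. Origin: centre of its underside; leave it alone.
There are look-alikes about, which are no part of the job. Leave any pink or purple look-alike of the cover alone.

How it is judged:
By the outcome, as a careful person would: the job done as asked, in the order asked, and still so for the second after the job is handed in, with the robot touching nothing.
It also fails if it takes over 67 s, if anything falls off the work surface, if the arm or the gripper's body presses on something with over 40 N, if the wrist force passes 120 N, or if a joint passes its speed limit or range.

ROBOT

A 7-joint arm with a two-finger parallel gripper is mounted at the origin on the work surface. World frame = base frame: x ahead of the robot, y to its left, z up, the work surface at z = 0. Lengths are in m, angles in degrees, forces in N, time in s.
With the tool pointing down it reaches from about 0.425 to 1.025 m from the base axis. Payload 3.6 kg.
Tool frame: the origin (TCP) lies between the finger pads; the fingertips stand nose_length ahead of it and the grasp point (between the pads) lies 11 mm behind it (nose_length is the distance from the TCP to the fingertips, in m); z points along the fingers, y is the line along which they close (so a half turn about z gives the same grasp; the last joint's range is limited). The gripper opens to 85 mm and grips with 20 to 120 N. Pads are 22 mm wide; open, the fingers measure 114 mm over their backs; the gripper's body (76 mm by 85 mm) begins 54 mm behind the grasp point. The pads swing forward as they close: fully open they stand 13 mm farther back than shut.
Start: joints at [-75.143, 33.873, 2.773, 92.16, -1.908, 54.013, -1.931], TCP at [0.251, 0.68, 0.239] pointing down, gripper open.
Joint ranges: [-153.93, 153.93], [-27.13, 128.08], [-72.61, 78.16], [10.71, 143.7], [-87.88, 267.88], [4.46, 118.87], [-176.78, 176.78]. Speed limits (degrees/s): [147.25, 147.25, 180, 180, 180, 180, 180].

INTERFACE

Orientations are given as [roll, pitch, yaw] about the fixed x, y, z axes, in that order (R = Rz(yaw) Ry(pitch) Rx(roll)).
In Python, from plant import observe, snapshot, job_done, nose_length gives the robot as it stands. The module is installed in compiled form; this text tells all that it offers.
- The arm moves only by the tool play_rows, never from a script. Its argument "commands" is a list of rows, each a list of 5 numbers: the shift along the tool's x, y, z in mm, then the turn about the tool's z in degrees, then the finger opening in mm, from 0 to 85.4. In form: [[dx, dy, dz, spin, jaw], ...]. A call has 1 to 12 rows; each row is the pose to reach, as a shift and turn from the pose commanded when the call began, along the tool's axes at that moment; what a row does not reach only later rows make up. A row lasts 1/10 s, in which the tool goes at most 50 mm and 8.59 degrees, less where a joint would pass 70% of its speed; a pose out of reach is approached as far as the arm can. A call with a gripper value outside its range is refused whole. The fingers move at their own pace and stop on an object; "grip_force" is the grip in N (left out, the last holds). Time passes only in rows, so rows that repeat a pose let the fingers close. It gives the time, the measured TCP pose, the force, the opening and the grip force at its end, in the units of the state.
- observe(): the state, without advancing time (a new reading comes with each control period).
- snapshot(name): name is "side" or "top"; returns a dict with "frame" (420x560x3 uint8, blue, green, red), "fx", "fy", "cx", "cy" (pixels), "k1" (the pictures are not rectified: a ray, as slopes to the right and down, at radius r is drawn at 1 + k1 r^2 times it, then the intrinsics apply), "rvec" (rotation vector, rad) and "tvec" (3), from world to camera coordinates, as OpenCV has them. Camera axes: x right, y down, z forward; pixel columns grow to the right and rows downward; lengths in m; the calibration is good to about 2 mm. A picture is of the moment at which its call begins. There is no depth.
- job_done(): hands the job in; it is judged then, once.
The state is a dict: "clock": time; "joint_positions": joint angles; "joint_velocities": joint speeds; "joint_efforts": joint torques, N m; "ee_pos": TCP position; "tool_rot": TCP orientation; "contact_force": force on the tool from outside, world axes, zero at the start; "ft_torque": the same for the moment, N m; "gripper_width": opening from 0.0 (shut) to 1.0 (fully open); "grip_force": force on a finger pad.
Only numpy, scipy, OpenCV 4.12 (cv2) and the standard library are available. Lean on these libraries where they do the work, as an engineer would, in place of code of your own. Each camera call takes 0.05 s, during which the arm holds its last target. There are 200 camera calls.

## Working session

There is one attempt and no reset: what is moved stays moved. The work goes in short steps, Python scripts to look and compute and a tool call to move; the robot and the scene stay as the last step left them, time stands still between calls to the robot, and variables do not carry over. Pictures are saved under pics/ and viewed, at most 10 in all, crops included, and the job is handed in when it is done.

Besides the shell and the picture viewer there is one more tool, called after "Emit:" as name(argument=value, ...) on one line, values as JSON. play_rows: Moves the arm, as the interface text tells. Its arguments: {"type":"object","properties":{"commands":{"type":"array","items":{"type":"array","items":{"type":"number"}}},"grip_force":{"type":"number"}},"required":["commands"]}

```bash
mkdir -p pics; cat > h.py <<'E'
import numpy as np, cv2
from plant import observe, snapshot, job_done, nose_length
def K(s): return np.array([[s["fx"],0,s["cx"]],[0,s["fy"],s["cy"]],[0,0,1.]])
def D(s): return np.array([s["k1"],0,0,0,0.])
def proj(s,P): return cv2.projectPoints(np.array(P,float).reshape(-1,1,3),np.array(s["rvec"],float),np.array(s["tvec"],float),K(s),D(s))[0][:,0]
def unproj(s,uv,z):
    n=cv2.undistortPoints(np.array(uv,float).reshape(-1,1,2),K(s),D(s))[:,0]
    R=cv2.Rodrigues(np.array(s["rvec"],float))[0];t=np.array(s["tvec"],float).ravel()
    c=-R.T@t; d=np.c_[n,np.ones(len(n))]@R
    return c+d*((np.broadcast_to(z,len(n))-c[2])/d[:,2])[:,None]
def shot(n): 
    s=snapshot(n); np.save("%s.npy"%n,s,allow_pickle=True); return s
def load(n): return np.load("%s.npy"%n,allow_pickle=True).item()
E
python3 - <<'E'
from h import *
for n in("top","side"):
    s=shot(n); cv2.imwrite(f"pics/{n}0.png",s["frame"])
    R=cv2.Rodrigues(np.array(s["rvec"],float))[0]; print(n,-R.T@np.array(s["tvec"]).ravel(),s["fx"])
print(observe(),nose_length if not callable(nose_length) else nose_length())
E
```

```text
top [0.2009791  0.01598199 1.41750978] 408.5595566937019
side [ 0.10986029 -1.11568409  0.86734779] 476.14423072476535
{'clock': 0.1, 'joint_positions': array([-75.14190417,  33.92073506,   2.76774809,  92.22930583,
        -1.90715054,  54.01414543,  -1.93077218]), 'joint_velocities': array([-0.05518661, -0.19057194,  0.09918395, -0.1498862 ,  0.00094701,
       -0.05155543, -0.10373568]), 'joint_efforts': array([ 4.76082801e-03, -5.49993539e+01,  1.55366141e+00, -1.98823410e+01,
        9.79970122e-03,  3.81327831e-03, -7.97455669e-06]), 'ee_pos': array([0.25026061, 0.67964604, 0.23825035]), 'tool_rot': array([-1.79882135e+02,  7.30833384e-03,  1.59789810e+02]), 'contact_force': array([ 0.29699869, -0.39820349, -0.68685747]), 'ft_torque': array([ 0.01170207, -0.05248623, -0.01394408]), 'grip_force': 0.0, 'gripper_width': 1.0008229908044592} 0.008
```

View pics/top0.png

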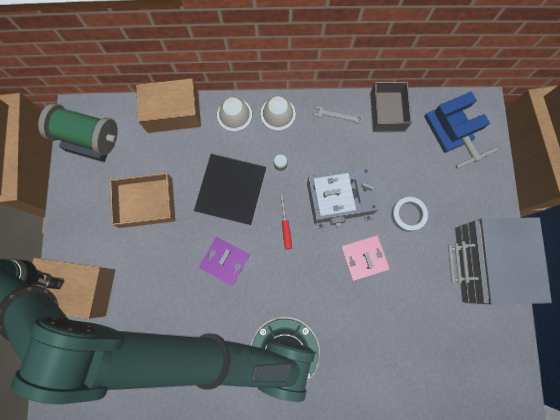

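View pics/side0.png

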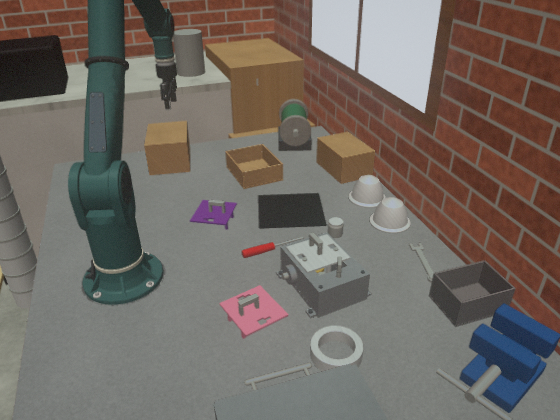

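The top view shows the grey housing at (340,197), with the grey cover at (335,195) and the key at (368,186). The black mat is at (231,189), the tin at (280,162), the driver at (287,230), the ring at (410,214) and the open carton at (142,200). There are three cover look-alikes: grey at (335,195), purple at (224,261) and pink at (365,258). The grey one on the housing fits the description. I'll confirm it in an enlarged crop.

```bash
python3 - <<'E'
from h import *
s=load("top");c=s["frame"][155:240,295:390]
a=cv2.resize(c,None,fx=6,fy=6,interpolation=cv2.INTER_CUBIC)
cv2.imwrite("pics/c1.png",a)
s=load("side");c=s["frame"][225:325,270:380]
cv2.imwrite("pics/c2.png",cv2.resize(c,None,fx=6,fy=6,interpolation=cv2.INTER_CUBIC))
E
```

```text
(no output)
```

View pics/c1.png

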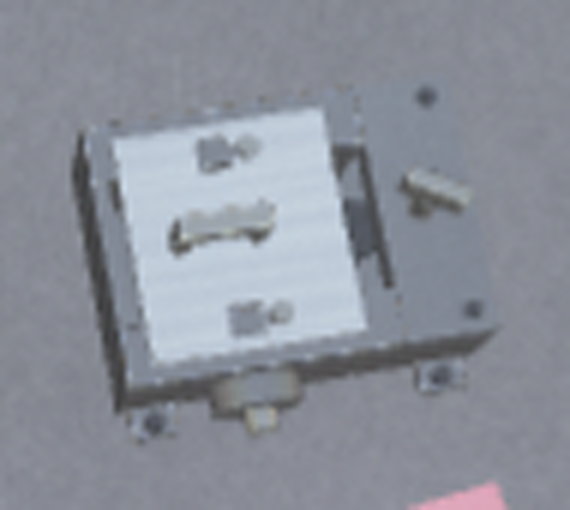

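View pics/c2.png

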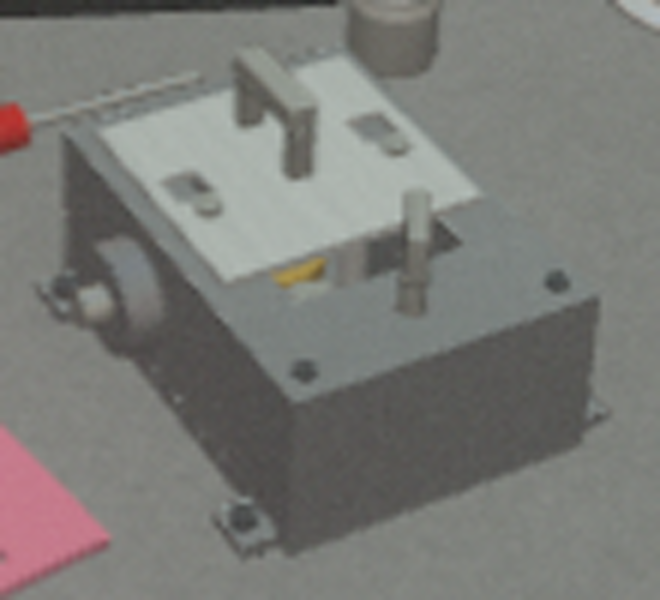

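The crops confirm the grey aluminium cover on the housing studs, with the lock and key at its right. Next I fit the housing pose from the corners in both views, and the mat from a threshold.

```bash
cat > fit.py <<'E'
from h import *
from scipy.optimize import least_squares
T,S=load("top"),load("side")
cr=lambda p,ox,oy:(np.array(p,float)+.5)/6-.5+[ox,oy]
cov=[[65,80,91],[65,-40,91],[-65,-40,91],[-65,80,91]]
Pt=np.array(cov+[[-75,-115,86]])/1e3; Ut=cr([(112,140),(325,105),(368,330),(150,362),(493,330)],295,155)
Ps=np.array(cov+[[75,-115,86],[-75,-115,86]])/1e3; Us=cr([(345,55),(480,192),(225,282),(100,130),(597,297),(297,402)],270,225)
def tf(q,P): c,s=np.cos(q[2]),np.sin(q[2]); return P@np.array([[c,s,0],[-s,c,0],[0,0,1]])+[q[0],q[1],0]
f=lambda q:np.r_[(proj(T,tf(q,Pt))-Ut).ravel(),(proj(S,tf(q,Ps))-Us).ravel()]
g=unproj(T,Ut[:1],.091)[0]
r=least_squares(f,[g[0]-.06,g[1]-.06,.15]); q=r.x
print("housing",q,np.degrees(q[2])); print(np.round(r.fun.reshape(-1,2),2).tolist())
for nm,p in dict(lock=[0,-85,136],grip=[0,32,124]).items(): print(nm,tf(q,np.array([p])/1e3))
b=unproj(T,cr([(405,178),(468,198)],295,155),.136); print("bar",b,b.mean(0),np.degrees(np.arctan2(*(b[0]-b[1])[[1,0]])))
print("side keytop",unproj(S,cr([(418,192)],270,225),.136))
h=unproj(T,cr([(175,220),(272,208)],295,155),.131); print("handle top edge",h)
m=(T["frame"].max(2)<50).astype(np.uint8); m[:, :180]=0;m[:,280:]=0;m[:140]=0;m[240:]=0
n,l,st,c=cv2.connectedComponentsWithStats(m);i=1+st[1:,4].argmax()
R=cv2.minAreaRect(np.argwhere(l==i)[:,::-1].astype(np.float32));bx=cv2.boxPoints(R)
mw=unproj(T,bx,.004);print("mat",mw,mw.mean(0),np.linalg.norm(np.diff(mw,axis=0),axis=1))
print("tin",unproj(T,[(280,162)],.05),"driver",unproj(T,[(282,194),(288,248)],.01),"ring",unproj(T,[(410,214)],.035),"carton",unproj(T,[(173,175),(173,222)],.07))
E
python3 fit.py
```

```text
housing [ 0.52010228 -0.19492964  0.13633876] 7.811635587016668
[[0.15, -0.38], [-0.33, 0.21], [-0.13, 0.03], [0.52, 0.16], [1.44, -0.15], [-0.14, -0.34], [0.63, 0.18], [-0.1, -0.66], [-0.4, -0.52], [0.51, -0.6], [-0.89, -0.13]]
lock [[ 0.53165521 -0.27914086  0.136     ]]
grip [[ 0.51575295 -0.16322659  0.124     ]]
bar [[ 0.53573271 -0.25973915  0.136     ]
 [ 0.52402092 -0.29312866  0.136     ]] [ 0.52987682 -0.2764339   0.136     ] 70.67104130441527
side keytop [[ 0.53661763 -0.26782238  0.136     ]]
handle top edge [[ 0.51575468 -0.13506772  0.131     ]
 [ 0.52152219 -0.1878023   0.131     ]]Traceback (most recent call last):
  File "fit.py", line 18, in <module>
    n,l,st,c=cv2.connectedComponentsWithStats(m);i=1+st[1:,4].argmax()
                                                     ~~~~~~~~~~~~~~~^^
ValueError: attempt to get argmax of an empty sequence
```

```bash
sed -i 's/<50)/<60)/; s/m\[:, :180\]=0/print(T["frame"][189,231]);m[:, :180]=0/' fit.py; python3 fit.py | tail -12
```

```text
[ 0.52402092 -0.29312866  0.136     ]] [ 0.52987682 -0.2764339   0.136     ] 70.67104130441527
side keytop [[ 0.53661763 -0.26782238  0.136     ]]
handle top edge [[ 0.51575468 -0.13506772  0.131     ]
 [ 0.52152219 -0.1878023   0.131     ]]
[54 50 49]
mat [[0.48632022 0.30936761 0.004     ]
 [0.69598944 0.26290324 0.004     ]
 [0.63879251 0.05868539 0.004     ]
 [0.43264653 0.1105357  0.004     ]] [0.56343718 0.18537298 0.004     ] [0.21475595 0.21207645 0.21256674]
tin [[0.64354223 0.00419643 0.05      ]] driver [[ 0.53792953 -0.0010883   0.01      ]
 [ 0.34631396 -0.0181331   0.01      ]] ring [[ 0.45343206 -0.44094232  0.035     ]] carton [[0.59738219 0.37284329 0.07      ]
 [0.43358595 0.36702007 0.07      ]]
```

Emit:
play_rows(commands=[[-477,-283,0,47,85],[-477,-283,0,47,85],[-477,-283,0,47,85],[-477,-283,0,47,85],[-477,-283,0,47,85],[-477,-283,0,47,85],[-477,-283,0,47,85],[-477,-283,0,47,85],[-477,-283,0,47,85],[-477,-283,0,47,85],[-477,-283,0,47,85],[-477,-283,0,47,85]])

```text
clock: 1.3
ee_pos: [0.6053, 0.2403, 0.2396]
tool_rot: [179.9, 0.4, 112.1]
contact_force: [-0.6, -0.4, -0.0]
gripper_width: 0.996
grip_force: 0.0
```

Emit:
play_rows(commands=[[-460,-268,0,42,50],[-460,-268,0,42,50],[-460,-268,0,42,50],[-460,-268,0,42,50],[-460,-268,0,42,50],[-460,-268,0,42,50],[-460,-268,0,42,50],[-460,-268,0,42,50],[-460,-268,0,42,50],[-460,-268,0,42,50],[-460,-268,0,42,50],[-460,-268,0,42,50]])

```text
clock: 2.5
ee_pos: [0.5292, -0.2844, 0.2398]
tool_rot: [179.9, 0.2, 70.3]
contact_force: [-0.2, 0.6, 0.4]
gripper_width: 0.584
grip_force: 0.0
```

```bash
python3 - <<'E'
from h import *
print(observe())
s=shot("side"); p=observe()["ee_pos"]
print(proj(s,[p,p+[0,0,-.008]]))
c=s["frame"][150:325,250:400]
cv2.imwrite("pics/c3.png",cv2.resize(c,None,fx=3.4,fy=3.4,interpolation=cv2.INTER_CUBIC))
E
```

```text
{'clock': 2.5, 'joint_positions': array([  2.42989273,  27.4043275 ,  29.96635463, 109.66726617,
       -17.88878267,  47.43806335,  22.08091171]), 'joint_velocities': array([-3.51063323, -0.61625528, -3.77795267,  1.32585613, -1.85951998,
        1.30971137, -1.84924698]), 'joint_efforts': array([ 2.32927417e-01, -4.13486552e+01,  5.70354089e+00, -1.73543394e+01,
        2.53824354e-02, -5.99488383e-02,  1.63033158e-01]), 'ee_pos': array([ 0.52918675, -0.28443529,  0.23977517]), 'tool_rot': array([179.91680421,   0.23254031,  70.25735189]), 'contact_force': array([-0.19950112,  0.57311424,  0.44117005]), 'ft_torque': array([ 0.00846114,  0.00461703, -0.02122599]), 'grip_force': 0.0, 'gripper_width': 0.5844519014212458}
[[341.57879858 225.45340269]
 [341.3705661  228.26601985]]
```

View pics/c3.png

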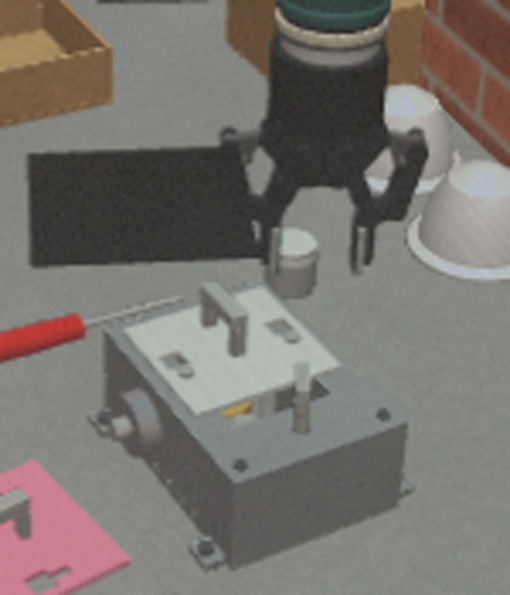

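Gripper hangs over the lock, fingertips near crop (317,270), key at crop (301,390). That agrees with the numbers, so I descend.

Emit:
play_rows(commands=[[0,0,40,0,40],[0,0,70,0,40],[0,0,85,0,40],[0,0,85,0,40],[0,0,85,0,40]])

```text
clock: 3.05
ee_pos: [0.5322, -0.2773, 0.1548]
tool_rot: [180.0, -0.0, 70.9]
contact_force: [0.7, -0.5, 0.2]
gripper_width: 0.467
grip_force: 0.0
```

```bash
python3 - <<'E'
from h import *
s=shot("side");t=shot("top"); p=observe()["ee_pos"];print(p)
print(proj(s,[p,p+[0,0,-.008],[.531,-.278,.136]]),proj(t,[p,[.531,-.278,.136]]))
c=s["frame"][215:305,290:380];d=t["frame"][145:235,325:415]
cv2.imwrite("pics/c4.png",cv2.resize(np.hstack([c,d]),None,fx=4.4,fy=4.4,interpolation=cv2.INTER_CUBIC))
E
```

```text
[ 0.5325987  -0.27821773  0.15578374]
[[339.96729792 252.9833684 ]
 [339.77128393 255.57646374]
 [338.85477906 259.43890667]] [[369.14459027 183.517077  ]
 [367.79043054 185.57154645]]
```

View pics/c4.png

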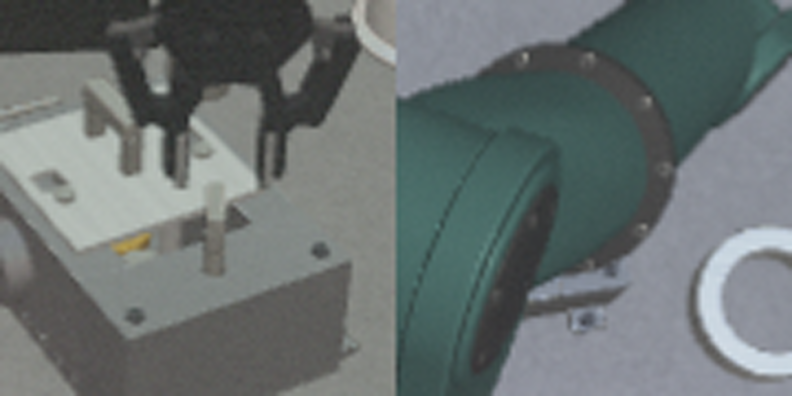

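Left panel: the fingers straddle the key (key at px 338,257, predicted 338.9), so x/y are right to about 1 mm. I go down and close.

Emit:
play_rows(commands=[[0,-1,20,0,40],[0,-1,35,0,40],[0,-1,42,0,40],[0,-1,42,0,30],[0,-1,42,0,15],[0,-1,42,0,5],[0,-1,42,0,5],[0,-1,42,0,5],[0,-1,42,0,5],[0,-1,42,0,5]], grip_force=30)

```text
clock: 4.15
ee_pos: [0.5309, -0.2779, 0.1128]
tool_rot: [179.9, 0.0, 70.8]
contact_force: [0.1, 0.4, 1.0]
gripper_width: 0.122
grip_force: 29.1
```

```bash
python3 -c "
from h import *
o=observe()
for k in ('ee_pos','tool_rot','contact_force','ft_torque','gripper_width','grip_force'):print(k,o[k])"
```

```text
ee_pos [ 0.5309219 -0.2779138  0.1127659]
tool_rot [1.79932745e+02 1.25803649e-02 7.07872214e+01]
contact_force [0.08323706 0.35835401 1.00555689]
ft_torque [-0.09208333 -0.0677288   0.01875761]
gripper_width 0.1222582457475759
grip_force 29.103220850229263
```

Emit:
play_rows(commands=[[0,0,0,8,5],[0,0,0,16,5],[0,0,0,24,5],[0,0,0,32,5],[0,0,0,38,5],[0,0,0.5,38,5],[0,0,1,38,5],[0,0,1,38,5]])

```text
clock: 4.95
ee_pos: [0.5314, -0.2782, 0.1116]
tool_rot: [179.9, -0.1, 32.9]
contact_force: [1.7, -0.8, 0.3]
gripper_width: 0.119
grip_force: 29.4
```

Emit:
play_rows(commands=[[0,0,0.5,0,5],[0,0,1,0,5],[0,0,1,0,5]])

```text
clock: 5.25
ee_pos: [0.5314, -0.2783, 0.1108]
tool_rot: [179.9, -0.1, 32.8]
contact_force: [3.1, -2.7, 2.9]
gripper_width: 0.115
grip_force: 29.7
```

Emit:
play_rows(commands=[[0,0.4,0.2,3,5],[0,0.4,0.2,6,5],[0,0.4,0.4,6,5],[0,0.4,0.4,6,5]])

```text
clock: 5.65
ee_pos: [0.5314, -0.2783, 0.1101]
tool_rot: [179.9, -0.0, 26.9]
contact_force: [4.1, -2.1, 1.6]
gripper_width: 0.115
grip_force: 29.3
```

Emit:
play_rows(commands=[[0.3,0.3,0,3,5],[0.3,0.3,0,6,5],[0.3,0.3,0.5,6,5],[0.3,0.3,0.5,6,5]])

```text
clock: 6.05
ee_pos: [0.5315, -0.2784, 0.1095]
tool_rot: [179.9, -0.0, 20.9]
contact_force: [3.6, -2.5, 0.4]
gripper_width: 0.118
grip_force: 29.3
```

Emit:
play_rows(commands=[[0,0,0.5,0,5],[0,0,1,0,5],[0,0,1.5,0,5],[0,0,1.5,0,5]])

```text
clock: 6.45
ee_pos: [0.5316, -0.2784, 0.1081]
tool_rot: [179.9, -0.0, 20.8]
contact_force: [4.0, -2.5, 1.8]
gripper_width: 0.114
grip_force: 29.3
```

```bash
python3 -c "
from h import *
o=observe()
for k in ('ee_pos','tool_rot','contact_force','ft_torque','gripper_width','grip_force'):print(k,o[k])
print(proj(load('side'),[[.5315,-.2784,.136],[.5315,-.2784,.134],[.5315,-.2784,.127]]))
s=shot('side');c=s['frame'][215:305,290:380]
cv2.imwrite('pics/c5.png',cv2.resize(c,None,fx=6,fy=6,interpolation=cv2.INTER_CUBIC))"
```

```text
ee_pos [ 0.53156489 -0.27837311  0.10809702]
tool_rot [ 1.79947746e+02 -3.96119547e-02  2.08003750e+01]
contact_force [ 4.008752   -2.48287523  1.81235072]
ft_torque [-0.72583721 -1.03451322  0.0493824 ]
gripper_width 0.11361604257931711
grip_force 29.32374581694603
[[339.10699226 259.49334343]
 [339.05897342 260.13153791]
 [338.8915096  262.35578466]]
```

View pics/c5.png

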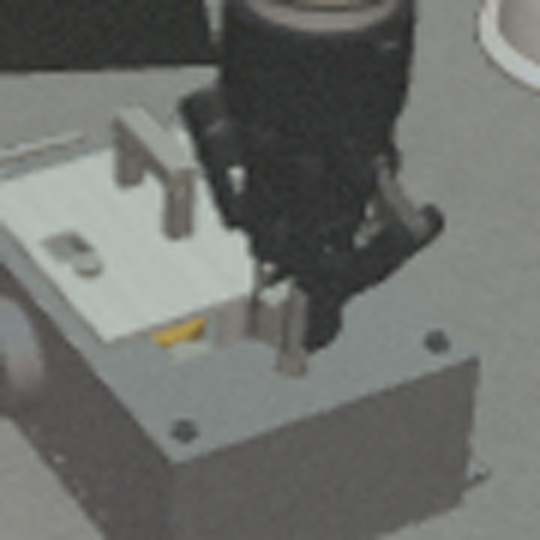

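The picture shows the fingers hiding the bar. The shank still stands clear above the lock (crop 290,340), so depth must be felt rather than seen. I press on gently.

Emit:
play_rows(commands=[[0.4,0.4,0.5,0,5],[0.4,0.4,1,0,5],[0.4,0.4,1.5,0,5],[0.4,0.4,1.5,0,5]])

```text
clock: 6.9
ee_pos: [0.5316, -0.2784, 0.1063]
tool_rot: [180.0, 0.0, 20.8]
contact_force: [4.2, -3.4, 1.7]
gripper_width: 0.117
grip_force: 29.3
```

Emit:
play_rows(commands=[[-0.6,-0.6,0,0,5],[-1.2,-0.8,0,0,5],[-1.2,-0.8,0,0,5],[-1.2,-0.8,0,0,5]])

```text
clock: 7.3
ee_pos: [0.5315, -0.2783, 0.1064]
tool_rot: [179.9, -0.1, 20.8]
contact_force: [6.2, -3.4, -0.8]
gripper_width: 0.118
grip_force: 29.2
```

```bash
python3 -c "
from h import *
o=observe()
for k in ('ee_pos','tool_rot','contact_force','ft_torque','gripper_width','grip_force'):print(k,o[k])"
```

```text
ee_pos [ 0.53150288 -0.278346    0.10640751]
tool_rot [ 1.79876508e+02 -7.77592503e-02  2.08042106e+01]
contact_force [ 6.21781644 -3.41023771 -0.79137926]
ft_torque [-0.8849125  -1.30775757 -0.00697161]
gripper_width 0.11811714955977222
grip_force 29.19251874089241
```

Emit:
play_rows(commands=[[1.2,1.2,0.5,0,5],[2.4,2.4,1.0,0,5],[2.4,2.4,1.5,0,5],[2.4,2.4,2,0,5],[2.4,2.4,2,0,5]])

```text
clock: 7.8
ee_pos: [0.5319, -0.2785, 0.1039]
tool_rot: [-179.8, 0.1, 20.8]
contact_force: [0.6, -0.4, 0.1]
gripper_width: 0.121
grip_force: 29.2
```

Emit:
play_rows(commands=[[0,0,0.5,0,5],[0,0,1,0,5],[0,0,1.5,0,5],[0,0,2,0,5],[0,0,2,0,5]])

```text
clock: 8.3
ee_pos: [0.5322, -0.2788, 0.1035]
tool_rot: [-179.8, 0.0, 20.8]
contact_force: [-2.1, 0.7, 12.5]
gripper_width: 0.118
grip_force: 29.7
```

Emit:
play_rows(commands=[[0,0,-1.6,-5,5],[0,0,-1.6,-11,5],[0,0,-1.6,-17,5],[0,0,-1.6,-23,5],[0,0,-1.6,-29,5],[0,0,-1.6,-35,5],[0,0,-1.6,-41,5],[0,0,-1.6,-47,5],[0,0,-1.6,-52,5],[0,0,-1.6,-55,5],[0,0,-1.6,-55,5],[0,0,-1.6,-55,5]])

```text
clock: 9.5
ee_pos: [0.5317, -0.2783, 0.1038]
tool_rot: [-179.8, -0.1, 75.7]
contact_force: [-2.6, 1.0, 6.1]
gripper_width: 0.119
grip_force: 31.1
```

```bash
python3 -c "
from h import *
o=observe()
for k in ('joint_positions','ee_pos','tool_rot','contact_force','ft_torque','gripper_width','grip_force'):print(k,o[k])"
```

```text
joint_positions [  8.5885904   37.26809566  21.18686672 114.3964221  -23.95272627
  32.78330908  31.97931996]
ee_pos [ 0.53167962 -0.27832661  0.10381181]
tool_rot [-1.79789866e+02 -1.01024581e-01  7.57167330e+01]
contact_force [-2.57591207  0.98573843  6.08682967]
ft_torque [ 0.33680895  0.68293899 -0.05239062]
gripper_width 0.11913950759268427
grip_force 31.139990016818047
```

Emit:
play_rows(commands=[[0,0,-1,0,20],[0,0,-1,0,40],[0,0,-1,0,45],[0,0,-1,0,45],[0,0,-1,0,45],[0,0,-20,0,45],[0,0,-50,0,45],[0,0,-85,0,45]])

```text
clock: 10.3
ee_pos: [0.5325, -0.2789, 0.1889]
tool_rot: [-179.8, -0.0, 75.8]
contact_force: [0.1, 0.9, -0.4]
gripper_width: 0.527
grip_force: 0.0
```

Emit:
play_rows(commands=[[54,-21,0,-8,50],[108,-43,0,-16,50],[108,-43,0,-22,50],[108,-43,0,-22,50],[108,-43,0,-22,50],[108,-43,0,-22,50]])

```text
clock: 10.9
ee_pos: [0.5184, -0.1661, 0.1892]
tool_rot: [180.0, 0.1, 97.6]
contact_force: [-0.9, -0.1, 0.2]
gripper_width: 0.584
grip_force: 0.0
```

```bash
python3 -c "
from h import *
o=observe();p=o['ee_pos'];print(p,o['tool_rot'])
s=shot('side');t=load('top')
g=[.516,-.163,.131]
print(proj(s,[p,g,[.5317,-.2787,.127],[.5317,-.2787,.136]]))
c=s['frame'][205:305,280:380]
cv2.imwrite('pics/c6.png',cv2.resize(c,None,fx=6,fy=6,interpolation=cv2.INTER_CUBIC))"
```

```text
[ 0.51841082 -0.16611171  0.18921773] [1.79966603e+02 9.11100642e-02 9.75770178e+01]
[[317.85898635 218.78546711]
 [315.82565689 236.63612645]
 [339.01513063 262.41109858]
 [339.23117156 259.54844361]]
```

View pics/c6.png

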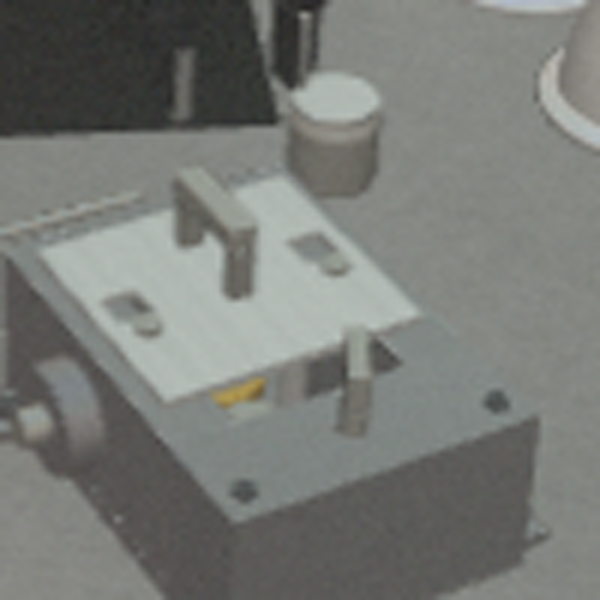

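The picture shows the key sunk, its top at px (339,260). The handle centre is at px (316,238), against a prediction of (315.8,236.6). I descend and grasp.

Emit:
play_rows(commands=[[3,-1.5,30,0,50],[3,-1.5,55,0,50],[3,-1.5,70,0,50],[3,-1.5,76,0,45],[3,-1.5,76,0,30],[3,-1.5,76,0,20],[3,-1.5,76,0,8],[3,-1.5,76,0,8],[3,-1.5,76,0,8],[3,-1.5,76,0,8]], grip_force=50)

```text
clock: 11.95
ee_pos: [0.5152, -0.162, 0.1137]
tool_rot: [-179.9, 0.0, 97.7]
contact_force: [-4.2, -1.8, 6.3]
gripper_width: 0.155
grip_force: 50.9
```

```bash
python3 -c "
from h import *
o=observe()
for k in ('ee_pos','tool_rot','contact_force','ft_torque','gripper_width','grip_force'):print(k,o[k])"
```

```text
ee_pos [ 0.51523315 -0.16202236  0.11372091]
tool_rot [-1.79940721e+02  3.09060347e-03  9.77243676e+01]
contact_force [-4.16534053 -1.84712068  6.27835698]
ft_torque [-0.31281754  0.98138506 -0.05945306]
gripper_width 0.15514576696327684
grip_force 50.91145098209381
```

Emit:
play_rows(commands=[[0,-1.5,-1,0,8],[-2,-1.5,-1.5,0,8],[-4,-1.5,-1.5,0,8],[-6,-1.5,-1.5,0,8],[-8,-1.5,-1.5,0,8],[-10,-1.5,-1.5,0,8],[-10,-1.5,-1.5,0,8]])

```text
clock: 12.65
ee_pos: [0.5164, -0.1721, 0.1145]
tool_rot: [180.0, 0.0, 97.8]
contact_force: [-1.2, -0.5, -3.7]
gripper_width: 0.154
grip_force: 49.6
```

Emit:
play_rows(commands=[[-2,0,0.5,0,8],[-4,0,0.5,0,8],[-6,0,0.5,0,8],[-8,0,0.5,0,8],[-10,0,0.5,0,8],[-10,0,0.5,0,8],[-10,0,0.5,0,8]])

```text
clock: 13.35
ee_pos: [0.5175, -0.1814, 0.114]
tool_rot: [180.0, -0.0, 97.8]
contact_force: [0.4, 0.2, -2.8]
gripper_width: 0.151
grip_force: 49.6
```

```bash
python3 -c "
from h import *
o=observe()
for k in ('ee_pos','tool_rot','contact_force','ft_torque','gripper_width','grip_force'):print(k,o[k])
a=np.radians(7.8);d=o['ee_pos'][:2]-[.51523,-.16202];print(d@[np.cos(a),np.sin(a)],d@[-np.sin(a),np.cos(a)])"
```

```text
ee_pos [ 0.51750655 -0.18138048  0.11400939]
tool_rot [ 1.79996376e+02 -2.79229839e-03  9.77808862e+01]
contact_force [ 0.36679553  0.15169098 -2.83070835]
ft_torque [ 0.04795239  0.02518828 -0.01666453]
gripper_width 0.15110890352916767
grip_force 49.61246073246002
-0.00037203508360026684 -0.01949031533118145
```

Emit:
play_rows(commands=[[-0.6,0,0,0,8],[-0.6,0,-2,0,8],[-0.6,0,-4,0,8],[-0.6,0,-6,0,8],[-0.6,0,-8,0,8]])

```text
clock: 13.85
ee_pos: [0.5176, -0.1819, 0.1223]
tool_rot: [180.0, 0.0, 97.8]
contact_force: [-0.0, 0.5, -3.4]
gripper_width: 0.157
grip_force: 49.6
```

Emit:
play_rows(commands=[[0,0,-10,0,8],[0,0,-22,0,8],[0,0,-36,0,8],[0,0,-50,0,8],[0,0,-64,0,8],[0,0,-78,0,8],[0,0,-88,0,8],[0,0,-92,0,8],[0,0,-92,0,8]])

```text
clock: 14.75
ee_pos: [0.5178, -0.182, 0.2147]
tool_rot: [179.9, 0.0, 97.8]
contact_force: [0.7, 0.6, -2.9]
gripper_width: 0.157
grip_force: 49.7
```

Emit:
play_rows(commands=[[15,4,0,1,8],[50,13,0,3,8],[90,24,0,5,8],[130,35,0,8,8],[170,46,0,10,8],[210,57,0,12,8],[250,68,0,15,8],[290,78,0,17,8],[325,88,0,19,8],[350,95,0,21,8],[365,99,0,22,8],[370,100,0,22,8]])

```text
clock: 15.95
ee_pos: [0.5659, 0.2013, 0.2128]
tool_rot: [-179.9, 0.0, 76.0]
contact_force: [-0.1, -0.6, -3.1]
gripper_width: 0.157
grip_force: 49.6
```

Emit:
play_rows(commands=[[0,0,10,0,8],[0,0,30,0,8],[0,0,55,0,8],[0,0,80,0,8],[0,0,95,0,8],[0,0,105,0,8],[0,0,110,0,8],[0,0,110,0,8]])

```text
clock: 16.75
ee_pos: [0.5666, 0.1978, 0.1038]
tool_rot: [-180.0, 0.0, 75.8]
contact_force: [0.1, -0.0, -2.5]
gripper_width: 0.151
grip_force: 49.6
```

```bash
python3 -c "
from h import *
o=observe()
for k in ('ee_pos','tool_rot','contact_force','gripper_width','grip_force'):print(k,o[k])
s=shot('side');p=o['ee_pos']
y=np.radians(o['tool_rot'][2]);X=np.array([np.cos(y),np.sin(y),0])
print('origin',p-.0133*X)
cv2.imwrite('pics/c7.png',cv2.resize(s['frame'][100:300,190:390],None,fx=3,fy=3,interpolation=cv2.INTER_CUBIC))"
```

```text
ee_pos [0.5666125  0.19780959 0.10380383]
tool_rot [-1.79991616e+02  1.52256461e-02  7.57627707e+01]
contact_force [ 0.05259864 -0.03508875 -2.50720548]
gripper_width 0.15072071197414694
grip_force 49.59996163845062
origin [0.56334153 0.18491809 0.10380383]
```

View pics/c7.png

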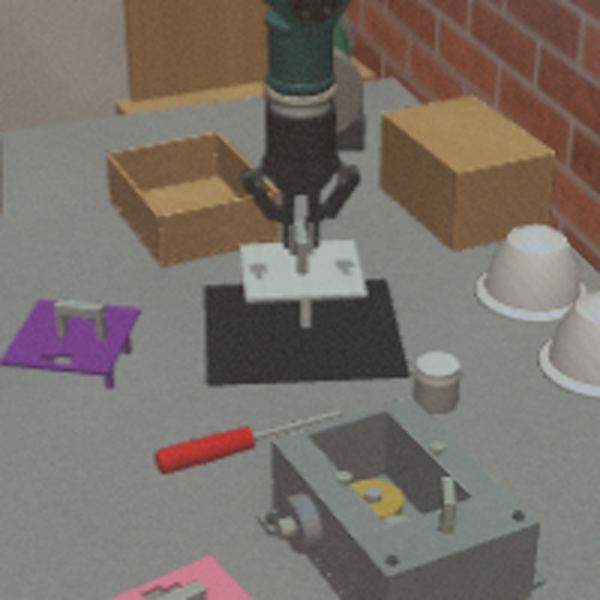

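The cover hangs level over the mat (crop 303,275), and the tin, driver and carton are untouched. About 37 mm remain to the mat. I lower gently.

Emit:
play_rows(commands=[[0,0,10,0,8],[0,0,20,0,8],[0,0,28,0,8],[0,0,32,0,8],[0,0,34,0,8],[0,0,35,0,8],[0,0,36,0,8],[0,0,36,0,8]])

```text
clock: 17.6
ee_pos: [0.5667, 0.1982, 0.0682]
tool_rot: [180.0, -0.0, 75.8]
contact_force: [-0.3, -0.6, -3.7]
gripper_width: 0.151
grip_force: 49.6
```

Emit:
play_rows(commands=[[0,0,0.5,0,8],[0,0,1,0,8],[0,0,1.5,0,8],[0,0,2,0,8],[0,0,2,0,8]])

```text
clock: 18.1
ee_pos: [0.5668, 0.1982, 0.0668]
tool_rot: [180.0, -0.0, 75.8]
contact_force: [-1.6, 0.4, 5.2]
gripper_width: 0.153
grip_force: 50.6
```

Emit:
play_rows(commands=[[0,0,-0.8,0,8],[0,0,-0.8,0,16],[0,0,-0.8,0,22],[0,0,-0.8,0,30],[0,0,-0.8,0,40],[0,0,-0.8,0,45],[0,0,-0.8,0,45],[0,0,-15,0,45],[0,0,-45,0,45],[0,0,-90,0,45],[0,0,-140,0,45],[0,0,-150,0,45]])

```text
clock: 19.3
ee_pos: [0.5703, 0.1985, 0.2227]
tool_rot: [179.5, -0.4, 75.7]
contact_force: [1.1, 0.9, 1.0]
gripper_width: 0.525
grip_force: 0.0
```

Emit:
play_rows(commands=[[40,0,-40,0,45],[80,0,-40,0,45],[120,0,-40,0,45],[160,0,-40,0,45],[200,0,-40,0,45],[240,0,-40,0,45],[240,0,-40,0,45],[240,0,-40,0,45]])

```text
clock: 20.1
ee_pos: [0.6245, 0.4321, 0.2554]
tool_rot: [-180.0, 0.1, 75.9]
contact_force: [-1.0, 0.5, 0.1]
gripper_width: 0.526
grip_force: 0.0
```

```bash
python3 -c "
from h import *
o=observe()
for k in ('ee_pos','contact_force'):print(k,o[k])
s=shot('side');t=shot('top')
a=np.radians(75.8-90);R=np.array([[np.cos(a),-np.sin(a)],[np.sin(a),np.cos(a)]])
P=[list(R@q+[.5634,.185])+[.044] for q in np.array([[.065,.06],[.065,-.06],[-.065,-.06],[-.065,.06]])]
print(proj(t,P),proj(s,P))
A=cv2.resize(s['frame'][170:320,190:390],None,fx=3,fy=3);B=cv2.resize(t['frame'][140:240,180:380],None,fx=3,fy=3)
cv2.imwrite('pics/c8.png',np.vstack([A,B])[:750][:, :600][:600] if 0 else cv2.resize(np.vstack([A,B]),(480,600)))"
```

```text
ee_pos [0.62454119 0.43207293 0.2553962 ]
contact_force [-1.0445689   0.53634508  0.11610728]
[[216.57310944 164.31597275]
 [249.6602475  171.77215905]
 [240.4842504  207.21554138]
 [206.84355238 199.44124015]] [[306.76286507 188.60634558]
 [311.04535181 206.7564582 ]
 [271.33849478 208.52316999]
 [269.46780083 190.1938902 ]]
```

View pics/c8.png

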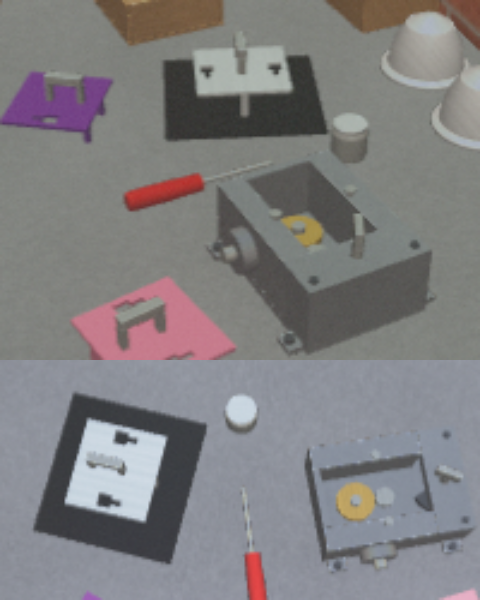

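The cover stands on its feet in the middle of the mat, centred as predicted once its height is allowed for. The key is sunk in the lock and everything around it is in place. I hand in.

```bash
python3 -c "
from plant import job_done
print(job_done())"
```

```text
the job is handed in; nothing more can be done
None
```

The job is handed in at about 20 s on the clock: the key sits sunk in the unlocked lock, the cover stands on its feet in the middle of the mat, and the last pictures show the tin and screwdriver undisturbed; the ring and carton were not in full view, but the arm never touched them.

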